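# Wake the ring under the copper pan

### The arm

A 6-joint arm with a two-finger parallel gripper is mounted at the origin on the work surface. World frame = base frame: x ahead of the robot, y to its left, z up, the work surface at z = 0. Lengths are in mm, angles in rad, forces in N, time in s.
With the tool pointing down it reaches from about 325 to 875 mm from the base axis. Payload 4.4 kg.
Tool frame: the origin (TCP) lies between the finger pads, 19 mm behind the fingertips; this is the grasp point; z points along the fingers, y is the line along which they close (so a half turn about z gives the same grasp; the last joint's range is limited). The gripper opens to 85 mm and grips with 20 to 120 N. Pads are 22 mm wide; open, the fingers measure 114 mm over their backs; the gripper's body (76 mm by 85 mm) begins 54 mm behind the grasp point. The pads swing forward as they close: fully open they stand 13 mm farther back than shut.
Start: joints at [0.977, 0.207, 1.542, -0, 1.393, -0.15], TCP at [246.9, 519.296, 249.982] pointing down, gripper open.
Joint ranges: [-2.73, 2.73], [-0.86, 2.22], [0.23, 2.46], [-1.11, 4.25], [0.08, 2.63], [-2.82, 2.82]. Speed limits (rad/s): [2.79, 2.79, 3.14, 3.14, 3.14, 3.14].

### API

Orientations are given as a 3x3 rotation matrix whose columns are the frame's x, y, z axes.
In Python, from plant import ctrl, sensors, optics gives the robot as it stands. Calls block until the motion is done:
- ctrl.move_ptp(position, orientation): joint-space move of the TCP to a pose.
- ctrl.move_l(position, rot=None, vel=150, threshold=None): straight line of the TCP; rot=None keeps the orientation; vel is the mean speed in mm/s. With threshold (N) it stops when the force on the tool has changed by that much, and returns True; else False.
- ctrl.set_joints(angles): joint-space move.
- ctrl.gripper_to(opening, force=None): finger opening in mm; force is the grip in N (None keeps the last); returns when the fingers have stopped.
- ctrl.hold(seconds).
- ctrl.solve_ik(position, orientation): joint angles nearest the present ones, or None.
- sensors.read_state(): the state.
- optics.grab_frame(name): name is "side" or "top"; returns (picture, depth): 384x512x3 uint8, red, green, blue; 384x512 float32, mm along the optical axis (not along the pixel's ray), 0 where there is no reading.
- optics.camera_params(name): a dict with "mtx" (3x3 intrinsics, pixels), "k1" (the pictures are not rectified: a ray, as slopes to the right and down, at radius r is drawn at 1 + k1 r^2 times it, then the intrinsics apply), "R" (3x3) and "t" (3): a world point X has camera coordinates R X + t. Camera axes: x right, y down, z forward; pixel columns grow to the right and rows downward; lengths in mm; the calibration is good to about 2 mm. A picture is of the moment at which its call begins. camera_params takes no time and is no camera call.
A pose or a line that the arm cannot do raises ctrl.MotionError and nothing moves.
- ctrl.finish_job(): hands the job in; it is judged then, once.
The state is a dict: "t": time; "q": joint angles; "qvel": joint speeds; "tau": joint torques, N m; "eef_pos": TCP position; "eef_rot": TCP orientation; "force": force on the tool from outside, world axes, zero at the start; "wrist_torque": the same for the moment, N m; "grip_width": finger opening in mm; "grasp_force": force on a finger pad.
Only numpy, scipy, OpenCV 4.12 (cv2) and the standard library are available. Lean on these libraries where they do the work, as an engineer would, in place of code of your own. Each camera call takes 0.05 s, during which the arm holds its last target. There are 200 camera calls.

### The job

Switch on the hob ring under the copper saucepan: point down at the touch-free sensor window that belongs to that ring, fingertips just above it and touching nothing, and dwell there for about two seconds; then press the green start button right down, let it come back up and move clear. Do not point at the other ring's sensor or touch either sensor, and leave both pans and the things beside the hob where they stand.

Things in the scene. Friction and masses are not known exactly. Their poses are not given: they have to be found in the camera images.
- hob: Portable two-ring hob, fixed: steel case, black glass top, 340 mm deep (x), 560 wide (y), 55 high. Origin: centre of its underside, on the counter; x points away from the robot (yaw up to 0.2 rad), y to the left. On the grey strip along its robot-side edge, at x = -125 mm: left sensor at y = +140, start button at y = 0, right sensor at y = -140 mm.
- sensor_left: Touch-free sensor of the left ring (left as seen from the robot): round blue window, 36 mm, black rim, 2 mm thick, on the control strip, 170 mm nearer the robot than the ring's centre. Origin: centre of its upper face, 57 mm above the counter; z up. Senses the tool point within 20 mm sideways and 25 to 80 mm above it for 1.5 s, fingers touching nothing.
- sensor_right: Touch-free sensor of the right ring (right as seen from the robot): round blue window, 36 mm, black rim, 2 mm thick, on the control strip, 170 mm nearer the robot than the ring's centre. Origin: centre of its upper face, 57 mm above the counter; z up. Senses the tool point within 20 mm sideways and 25 to 80 mm above it for 1.5 s, fingers touching nothing.
- ring_left (a point): Centre of the left cooking ring (grey circles, 196 mm across) on the glass, 55 mm above the counter. A pan stands on it, up to 15 mm off-centre.
- ring_right (a point): Centre of the right cooking ring, as the left one.
- start_top (a point): Centre of the top of the green start button (28 mm across, in a grey housing) midway between the two sensors, 77 mm above the counter at rest; z up. Pressed straight down.
- start (a joint): Travel of the start button: 0 up, 0.006 m fully down; counts as pressed beyond 0.004 m. A spring brings it back up; fully down takes about 5 N.
- copper_pan: Copper saucepan standing on one of the two cooking rings (which one varies): round, 160 mm across, 70 mm high, open top, a brass handle reaching 225 mm from its centre, roughly away from the robot. Loose, about 0.85 kg. Origin: centre of its underside, z up, x along the handle.
- steel_pan: Grey steel saucepan standing on one of the two cooking rings (which one varies): round, 160 mm across, 70 mm high, open top, a black handle reaching 225 mm from its centre, roughly away from the robot. Loose, about 0.85 kg. Origin: centre of its underside, z up, x along the handle.
- mug: White mug, loose, 80 mm across, 88 mm high, on the counter left of the hob. Origin: centre of its underside. A bystander.
- pepper_mill: Dark wooden pepper mill, loose, 54 mm across, 125 mm high, on the counter right of the hob. Origin: centre of its underside. A bystander.
- spice_jar: Amber spice jar with black cap, loose, 44 mm across, 85 mm high, on the counter right of the hob. Origin: centre of its underside. A bystander.

How it is judged (in metres and radians):
On the way, in this order (a step that is already met when the one before it is completed fails the run):
1. the tool point dwells just above the sensor of the copper pan's ring (within 20 mm sideways, 25 to 80 mm above) for 1.5 s, the fingers touching nothing (((horizontal distance between copper_pan and ring_left below 0.06 m and horizontal distance between the grasp point and sensor_left below 0.02 m and z of the grasp point in the frame of sensor_left between 0.025 and 0.08 m) or (horizontal distance between copper_pan and ring_right below 0.06 m and horizontal distance between the grasp point and sensor_right below 0.02 m and z of the grasp point in the frame of sensor_right between 0.025 and 0.08 m)) and contact force between the fingers and anything else below 0.2 N), for 1.5 s.
2. the start button is pressed down by the fingers, past 4 mm (value of joint start above 0.004 m and contact force between the fingers and hob above 0.5 N), for 0.05 s.
At the end, for the whole second after the job is handed in: The start button is up again (within 1.5 mm); both pans stand upright and at rest on their rings, within 12 mm of where they were; mug, mill and jar stand upright within 20 mm of where they were (value of joint start below 0.0015 m and ((horizontal distance between copper_pan and ring_left below 0.06 m and horizontal distance between steel_pan and ring_right below 0.06 m) or (horizontal distance between copper_pan and ring_right below 0.06 m and horizontal distance between steel_pan and ring_left below 0.06 m)) and distance of each of copper_pan, steel_pan from where it was at the start of the episode below 0.012 m and angle between each of copper_pan, steel_pan's own z axis and vertical below 0.15 rad and linear speed of each of copper_pan, steel_pan below 0.02 m/s and distance of each of mug, pepper_mill, spice_jar from where it was at the start of the episode below 0.02 m and angle between each of mug, pepper_mill, spice_jar's own z axis and vertical below 0.2 rad); the robot touches nothing.
It fails at once if pointing at the other ring's sensor (tool point within 20 mm sideways and under 80 mm above it) ((horizontal distance between steel_pan and ring_left below 0.06 m and horizontal distance between the grasp point and sensor_left below 0.02 m and z of the grasp point in the frame of sensor_left below 0.08 m) or (horizontal distance between steel_pan and ring_right below 0.06 m and horizontal distance between the grasp point and sensor_right below 0.02 m and z of the grasp point in the frame of sensor_right below 0.08 m)).
It fails at once if a sensor window is touched (contact force between anything else and sensor_left above 0.5 N or contact force between anything else and sensor_right above 0.5 N).
It fails at once if a pan is lifted, tipped or shifted by more than 12 mm ((distance of copper_pan from where it was at the start of the episode above 0.012 m or angle between copper_pan's own z axis and vertical above 0.15 rad) or (distance of steel_pan from where it was at the start of the episode above 0.012 m or angle between steel_pan's own z axis and vertical above 0.15 rad)).
It fails at once if the mug, mill or jar is knocked, lifted or shifted by more than 20 mm (distance of any of mug, pepper_mill, spice_jar from where it was at the start of the episode above 0.02 m or angle between any of mug, pepper_mill, spice_jar's own z axis and vertical above 0.2 rad).
It also fails if it takes over 40 s, if anything falls off the work surface, if the arm or the gripper's body presses on something with over 40 N, if the wrist force passes 120 N, or if a joint passes its speed limit or range.

## Working session

There is one attempt and no reset: what is moved stays moved. The work goes in short steps, each a Python script; the robot and the scene stay as the last script left them, time stands still between calls to the robot, and variables do not carry over. Pictures are saved under pics/ and viewed, at most 10 in all, crops included, and the job is handed in when it is done.

```bash
mkdir -p pics
cat > h.py <<'E'
import numpy as np, cv2
from plant import ctrl, sensors, optics
def pix2ray(n,uv):
    c=optics.camera_params(n);K=np.array(c["mtx"]);R=np.array(c["R"]);t=np.array(c["t"])
    p=cv2.undistortPoints(np.array(uv,float).reshape(-1,1,2),K,np.array([c["k1"],0,0,0,0.])).reshape(-1,2)
    d=np.c_[p,np.ones(len(p))]
    return -R.T@t, d@R, d
def on_plane(n,uv,z):
    o,d,_=pix2ray(n,uv); return o+d*((z-o[2])/d[:,2])[:,None]
def by_depth(n,uv,dep):
    o,d,_=pix2ray(n,uv); return o+d*np.array([dep[int(round(v)),int(round(u))] for u,v in uv])[:,None]
E
python3 - <<'E'
from h import *
for n in("side","top"):
    p,d=optics.grab_frame(n); np.savez(f"{n}0.npz",p=p,d=d); cv2.imwrite(f"pics/{n}0.png",p[:,:,::-1])
    c=optics.camera_params(n); print(n,c)
E
```

```text
side {'mtx': array([[353.64857116,   0.        , 254.80891035],
       [  0.        , 353.64857116, 191.02070466],
       [  0.        ,   0.        ,   1.        ]]), 'k1': -0.04708049032317494, 'R': array([[ 0.75965924, -0.65024796,  0.0097685 ],
       [-0.48762604, -0.57948437, -0.65300743],
       [ 0.43027744,  0.49129976, -0.7572885 ]]), 't': array([-415.53034401,  343.76460639,  899.93900409])}
top {'mtx': array([[397.24120164,   0.        , 255.69211438],
       [  0.        , 397.24120164, 196.45498762],
       [  0.        ,   0.        ,   1.        ]]), 'k1': 0.03349976271876722, 'R': array([[-2.27606582e-02, -9.99740794e-01,  5.44676786e-04],
       [-9.81505978e-01,  2.22419252e-02, -1.90134986e-01],
       [ 1.90073587e-01, -4.86220095e-03, -9.81757806e-01]]), 't': array([  38.69951859,  616.64140933, 1276.22163388])}
```

View pics/top0.png

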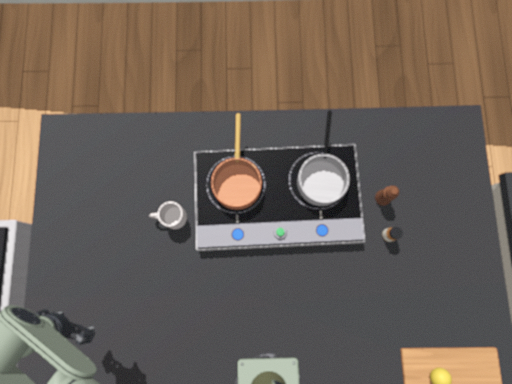

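View pics/side0.png

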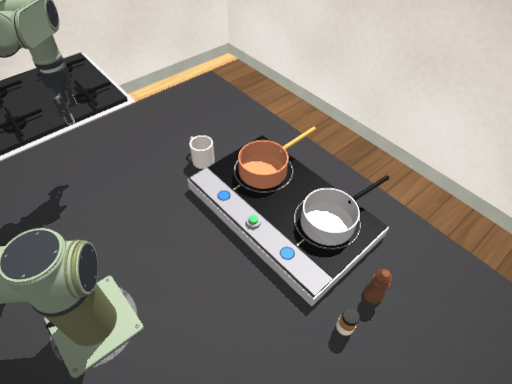

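The top view shows the copper pan on the left ring at (237,183), with the left sensor at (238,234), the start button at (280,233) and the right sensor at (322,230). The side view agrees: sensors at (224,196) and (287,253), button at (253,220). Next I'll triangulate these points.

```bash
cat > m.py <<'E'
from h import *
def blobs(n,p):
    hsv=cv2.cvtColor(p,cv2.COLOR_RGB2HSV); out={}
    for nm,lo,hi,k in(("blue",(100,140,90),(125,255,255),2),("green",(55,120,70),(85,255,255),1),("copper",(3,110,60),(14,255,255),1)):
        m=cv2.inRange(hsv,lo,hi)
        if nm=="copper": # keep to the hob area
            w=np.zeros_like(m); r={"top":(200,140,270,215),"side":(225,130,300,190)}[n]; w[r[1]:r[3],r[0]:r[2]]=255; m&=w
        _,_,s,c=cv2.connectedComponentsWithStats(m)
        i=sorted(range(1,len(s)),key=lambda i:-s[i,4])[:k]
        i.sort(key=lambda j:c[j,0]); out[nm]=[(c[j],s[j,4]) for j in i]
    return out
B={n:blobs(n,np.load(f"{n}0.npz")["p"]) for n in("top","side")}
pts={}
for nm,k,i,z in(("L","blue",0,57),("R","blue",1,57),("S","green",0,77),("cop","copper",0,90)):
    o=[];d=[]
    for n in B:
        a,b,_=pix2ray(n,[B[n][k][i][0]]); o.append(a); d.append(b[0]/np.linalg.norm(b[0]))
    A=sum(np.eye(3)-np.outer(x,x) for x in d); X=np.linalg.solve(A,sum((np.eye(3)-np.outer(x,x))@y for x,y in zip(d,o)))
    gap=np.linalg.norm(np.cross(d[0],X-o[0]))*2
    print(nm,[(B[n][k][i][0].round(1),B[n][k][i][1]) for n in B],"tri",X.round(1),"gap",gap.round(1),[on_plane(n,[B[n][k][i][0]],z)[0].round(1) for n in B],
      "dep",[by_depth(n,[B[n][k][i][0]],np.load(f"{n}0.npz")["d"])[0].round(1) for n in B])
    pts[nm]=X
print("L-R",np.linalg.norm(pts["L"]-pts["R"]),"mid-S",(pts["L"]+pts["R"])/2-pts["S"])
v=pts["R"]-pts["L"];print("yaw",np.arctan2(v[0],-v[1]))
E
python3 m.py
```

```text
L [(array([237.4, 233.9]), np.int32(78)), (array([223.5, 195. ]), np.int32(84))] tri [492.6  88.   61.5] gap 0.5 [array([493.2,  88. ,  57. ]), array([494.5,  91.3,  57. ])] dep [array([493.4,  88.2,  54.5]), array([493.1,  89.2,  59.9])]
R [(array([321.7, 229.8]), np.int32(78)), (array([286.9, 252.9]), np.int32(118))] tri [ 500.1 -190.4   60.2] gap 0.3 [array([ 500.6, -191.1,   57. ]), array([ 501.5, -189.2,   57. ])] dep [array([ 501. , -191.7,   53.3]), array([ 501.6, -189. ,   56.7])]
S [(array([280.8, 232.8]), np.int32(13)), (array([253.1, 219.2]), np.int32(53))] tri [491.9 -54.3  82.1] gap 1.8 [array([491.6, -54.1,  77. ]), array([495.1, -51.9,  77. ])] dep [array([491.9, -54.3,  74.2]), array([495.8, -51. ,  75.5])]
cop [(array([234.1, 178.5]), np.int32(1186)), (array([262.9, 163.4]), np.int32(1914))] tri [671.5  98.   80.3] gap 10.1 [array([673.6,  94.8,  90. ]), array([660.1,  92.8,  90. ])] dep [array([681.6,  96.5,  56.8]), array([679.4, 113.6,  61.9])]
L-R 278.5089280370323 mid-S [  4.4599181    3.02682976 -21.22281136]
yaw 0.02716367514509159
```

Measurements hold up: the sensors are 278.5 mm apart (nominal 280), heights are about 57 and 77 as given, and the copper pan is 170–180 mm behind the left sensor. I'll go with L = (493.5, 89) and the button at about (495.5, -52).

Run:
```python
from h import *
r0=np.array(sensors.read_state()["eef_rot"]); print(r0.round(2))
ctrl.gripper_to(2)
R=np.array([[1,0,0],[0,-1,0],[0,0,-1.]]); 
if r0[1,1]>0: R=np.diag([-1.,1,-1])
ctrl.move_ptp([493.5,89,250],R)
s=sensors.read_state(); print(s["t"],s["q"],s["eef_pos"],s["grip_width"],s["force"])
ctrl.move_l([493.5,89,108],vel=120)
s=sensors.read_state(); print(s["t"],s["eef_pos"],s["force"])
p,_=optics.grab_frame("side"); cv2.imwrite("pics/side1.png",cv2.resize(p[120:300,150:350,::-1],None,fx=3,fy=3))
ctrl.hold(2.2)
ctrl.move_l([493.5,89,160],vel=120)
ctrl.move_l([495.5,-52,160],vel=150)
s=sensors.read_state(); print(s["t"],s["eef_pos"],s["force"])
p,_=optics.grab_frame("side"); cv2.imwrite("pics/side2.png",cv2.resize(p[120:300,150:350,::-1],None,fx=3,fy=3))
```

```text
[[-0.9   0.43 -0.  ]
 [ 0.43  0.9  -0.  ]
 [ 0.   -0.   -1.  ]]
2.65 [ 6.78971665e-03  4.92376917e-02  1.71803687e+00  3.76415668e-04
  1.37426951e+00 -1.56485094e+00] [493.42904518  89.66203859 250.02887654] 1.936758191898333 [-0.20689153 -1.04517307 -0.20568642]
3.9833 [494.29899416  89.02793252 108.84327764] [-0.76020896 -0.49149138 -0.69516775]
7.9083 [495.3004713  -51.43252016 159.77269804] [ 0.06564925 -0.42352475 -0.99937286]
```

View pics/side1.png

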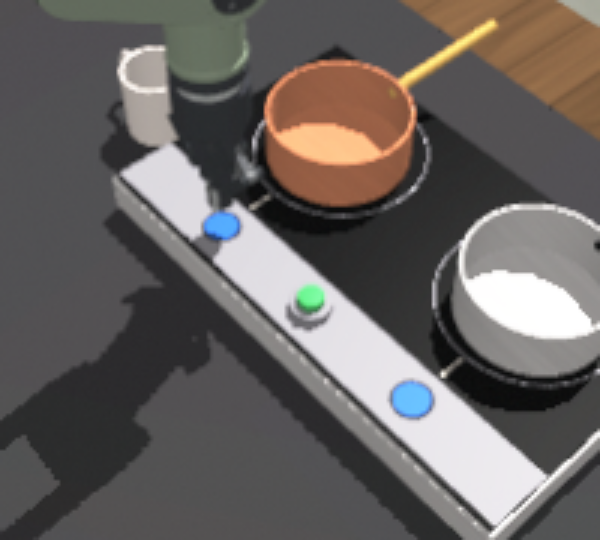

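View pics/side2.png

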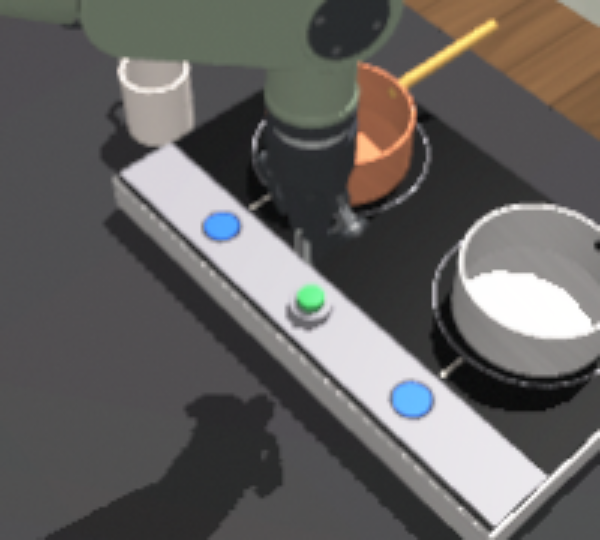

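Crop 1 shows the fingertips at (218,205), just above the blue left window at (221,225). In crop 2 they are at (303,258), above the green button at (311,298), and nothing has been disturbed. Next is the press.

Run:
```python
from h import *
def st(m):
    s=sensors.read_state(); print(m,round(s["t"],2),s["eef_pos"].round(1),s["force"].round(2))
ctrl.move_l([495.5,-52,104],vel=100); ctrl.hold(.3); st("above")
for z in(98,95,93,91,89,87,85):
    hit=ctrl.move_l([495.5,-52,z],vel=20,threshold=12); ctrl.hold(.2); st(z)
    if hit: print("hit"); break
    if z==89:
        p,_=optics.grab_frame("side"); cv2.imwrite("pics/side3.png",cv2.resize(p[120:300,150:350,::-1],None,fx=3,fy=3))
ctrl.hold(.3); st("down")
p,_=optics.grab_frame("side"); cv2.imwrite("pics/side4.png",cv2.resize(p[120:300,150:350,::-1],None,fx=3,fy=3))
ctrl.move_l([495.5,-52,220],vel=100); ctrl.hold(.5); st("up")
p,_=optics.grab_frame("side"); cv2.imwrite("pics/side5.png",cv2.resize(p[120:300,150:350,::-1],None,fx=3,fy=3))
```

```text
above 8.97 [496.  -52.1 104.6] [-0.23  0.31 -0.3 ]
98 9.62 [495.6 -52.   98.1] [-0.13 -0.62 -0.5 ]
95 10.12 [495.9 -52.1  95.3] [ 1.33 -0.05  1.53]
93 10.57 [495.9 -52.1  93.2] [ 1.2  -0.53  3.1 ]
91 11.02 [495.8 -52.1  91.2] [ 1.21 -0.02  4.52]
89 11.47 [495.9 -52.1  89.8] [ 0.37 -0.02  8.88]
87 11.97 [495.9 -52.1  89.6] [-4.88  0.09 20.7 ]
85 12.42 [496.1 -52.2  89.3] [-9.67  1.84 32.72]
down 12.72 [496.  -52.2  89.3] [-9.73  1.99 32.27]
up 14.77 [495.5 -52.  220. ] [-0.56 -0.05  0.31]
```

View pics/side4.png

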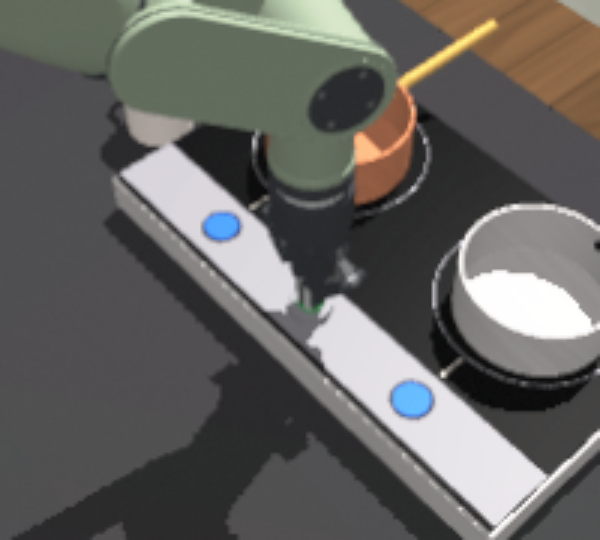

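View pics/side5.png

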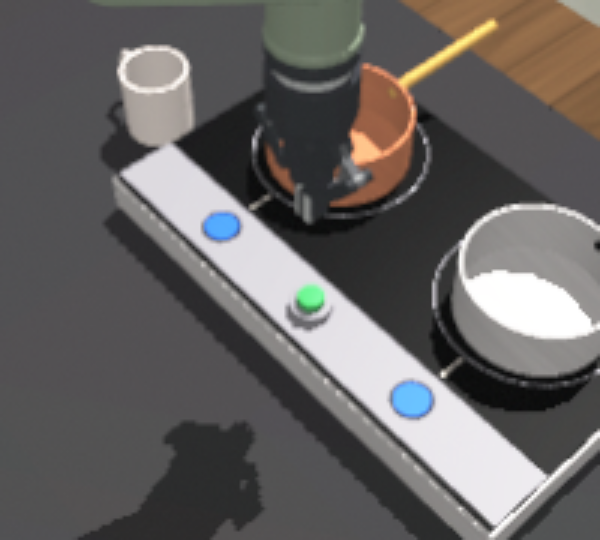

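The force rose along the spring to about 5 N, then hit the hard stop at TCP z 89.5, so the button went right down. In crop 4 the fingertips are on it at (308,303). In crop 5 it is back up at (311,298), the arm is clear, and the pans and mug haven't moved.

```bash
python3 -c "
from h import *
print(ctrl.finish_job())"
```

```text
the job is handed in; nothing more can be done
None
```

I dwelt over the left sensor (the copper pan's ring) for 2.2 s, pressed the start button to its stop, saw it come back up, moved clear and handed in the job; no verdict was returned.

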